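# Press a fan rotor home in its spin stand and set the end play

### The job

On the small grey spin stand, turn the hex-headed screw clockwise so that its foot presses the black fan rotor down until it bottoms firmly on its seat, but do not crush the plastic hub. Then back the screw off one flat (a sixth of a turn) to leave the rotor its end play, let go of the screw, and lock the setting by swinging the black-knobbed clamp lever all the way down to its stop. Leave the rotor standing in the stand, and the loose parts on the bench where they are.

Things in the scene. Friction and masses are not known exactly. Their poses are not given: they have to be found in the camera images.
- stand: Grey cast stand, fixed. Base 150 x 96 x 14 mm; behind, a column with an arm (40 mm wide, underside 78, top 104 mm up) and round boss (46 mm) with brass bush, 109 mm up. Origin: on the bench under the screw axis. x: towards the column, base 55 mm in front of the axis and 95 behind; y to the left seen from the front; z up
- rotor: Black moulded fan rotor, 42 mm wide, hub top flat and 21.5 mm above its origin; origin on its underside, 2.8 mm to the -y side of the hub axis. It stands on a stiff-sliding brass spigot, 1.3 to 3.8 mm proud of the steel seat ring (how far is not known). The foot pushes it down against about 6 N of friction till it bottoms on the ring; it stays down
- adjuster (a joint): Turn of the screw, rad; grows clockwise seen from above, which lowers head and foot by 16 mm a turn (2.55 mm per rad). 0 to 1.0 at the start, bottoms about 1.2 to 3.6 rad later. About 0.06 N m to turn; once bottomed the thrust on the hub climbs by some 23 N for each 0.1 rad, felt as 0.06 N m more. Wanted: over 20 N; over 90 N crushes the hub
- adjuster_grip (a point): Centre of the screw's dark steel hex head, on the axis, which is upright. 27 mm across flats, 22 mm high, 0.137 m above the bench at adjuster 0, 17 mm clear below it to the bush; it sinks as it is turned in. x, y as the stand's at adjuster 0 and turning with the head; flats face its x axis and every 60 degrees. Yellow line on top from the centre towards -x
- foot_tip (a point): Middle of the flat underside of the brass foot (16 mm wide) at the screw's lower end. It moves up and down with the screw and does not turn. z up. Touching the hub it is 21.5 mm above the rotor's origin; after backing off one flat about 2.6 mm higher than that (1.6 to 3.3 mm passes)
- lock_lever (a joint): Swing of the clamp lever, rad: 0 open (pointing to the front, 50 degrees up), 0.90 at its stop, locked (level, pointing to the front). 0 to 0.15 at the start. Its pivot lies along the stand's y. Friction holds it where it is left: 2 to 4 N on the knob moves it
- lock_lever_tip (a point): Centre of the black ball knob (18 mm) at the end of the clamp lever, 62 mm from the pivot. In the stand's frame the ball swings in the plane y = -43 mm about the pivot at x = -16.5, z = 91 mm: from (-56, 139) mm open to (-78, 89) mm locked. It can be pressed down from above
- spare_rotor: Bystander: black ribbed rotor, 34 mm wide, 23 mm high, loose on the bench; origin centre of its underside
- gauge: Bystander: grey steel ring gauge, 47 mm wide, 14 mm high, loose on the bench; origin centre of its underside
- key: Bystander: black L-shaped hex key, 77 x 24 mm, 4 mm thick, loose on the bench; origin centre of its underside

How it is judged:
On the way, in this order (a step that is already met when the one before it is completed fails the run):
1. the screw's foot has pressed the rotor down until it bottoms firmly (contact force between foot and rotor above 20 N), for 0.1 s.
2. the screw is backed off by about one flat, with the clamp lever still open (z of foot_tip in the frame of rotor between 0.0231 and 0.0248 m and value of joint lock_lever below 0.4 rad), for 0.2 s.
3. the clamp lever is swung down (value of joint lock_lever above 0.8 rad), for 0.1 s.
At the end, for the whole second after the job is handed in: The rotor stands upright and at rest under the screw (origin within 7 mm of its axis), the foot is 1.6 to 3.3 mm clear of the hub (one flat back, within some 16 degrees), the clamp lever is down (above 0.8 rad) and nothing is touched (z of foot_tip in the frame of rotor between 0.0231 and 0.0248 m and value of joint lock_lever above 0.8 rad and horizontal distance between rotor and foot_tip below 0.007 m and angle between rotor's own z axis and vertical below 0.08 rad and linear speed of rotor below 0.02 m/s).
It fails at once if the foot crushes the plastic hub (over 90 N) (contact force between foot and rotor above 90 N).
It fails at once if the spare rotor on the bench is pushed away (distance of spare_rotor from where it was at the start of the episode above 0.02 m).
It fails at once if the gauge on the bench is pushed away (distance of gauge from where it was at the start of the episode above 0.02 m).
It fails at once if the key on the bench is pushed away (distance of key from where it was at the start of the episode above 0.02 m).
It also fails if it takes over 67 s, if anything falls off the work surface, if the arm or the gripper's body presses on something with over 40 N, if the wrist force passes 120 N, or if a joint passes its speed limit or range.

### The arm

A 6-joint arm with a two-finger parallel gripper is mounted at the origin on a cart in front of the work surface, level with it; the furniture and walls round the work are solid. World frame = base frame: x ahead of the robot, y to its left, z up, the work surface at z = 0. Lengths are in m, angles in rad, forces in N, time in s.
With the tool pointing down it reaches from about 0.275 to 0.85 m from the base axis. Payload 19 kg.
Tool frame: the origin (TCP) lies on the front face of the gripper's body, between the roots of the fingers; the fingertips stand 73 mm ahead of it and the grasp point (between the pads) lies 54 mm ahead of it (r.tcp_to_tips is the distance from the TCP to the fingertips, in m); z points along the fingers, x is the direction in which the jaws open and shut, and the axes are right-handed (so a half turn about z gives the same grasp; the last joint's range is limited). The gripper opens to 85 mm and grips with 20 to 120 N. Pads are 22 mm wide; open, the fingers measure 114 mm over their backs; the gripper's body (76 mm by 85 mm) begins 54 mm behind the grasp point. The pads swing forward as they close: fully open they stand 13 mm farther back than shut.
Start: joints at [-1.398, 0.15, 1.437, -0, 1.554, -0.134], TCP at [0.174, -0.548, 0.304] pointing down, gripper open.
Joint ranges: [-2.8, 2.8], [-0.68, 2.1], [0.12, 2.68], [-1.39, 4.53], [0.16, 2.79], [-2.81, 2.81]. Speed limits (rad/s): [1.89, 1.89, 2.22, 3.01, 3.01, 3.01].

### API

Orientations are given as a unit quaternion [x, y, z, w].
In Python, from workcell import r, snapshot gives the robot as it stands. The module is installed in compiled form; this text tells all that it offers.
- The arm moves only by the tool step_arm, never from a script. Its argument "deltas" is a list of rows, each an object with "rotation": the turn, a rotation vector about the tool's x, y, z in degrees, a list of three; "slide": the shift along the tool's x, y, z in mm, a list of three; "fingers": the opening, from 0 (shut) to 1 (fully open). In form: [{"rotation": [wx, wy, wz], "slide": [x, y, z], "fingers": fingers}, ...]. A call has 1 to 20 rows; each row is the pose to reach, as a shift and turn from the pose measured when the call began, along the tool's axes at that moment; what a row does not reach only later rows make up. A row lasts 1/12 s, in which the tool goes at most 41.7 mm and 7.16 degrees, less where a joint would pass 70% of its speed; a pose out of reach is approached as far as the arm can. A call with a gripper value outside its range is refused whole. The fingers move at their own pace and stop on an object; "grip_force" is the grip in N (left out, the last holds). Time passes only in rows, so rows that repeat a pose let the fingers close. It gives the time, the measured TCP pose, the force and the opening at its end, in the units of the state.
- r.get_obs(): the state, without advancing time (a new reading comes with each control period).
- snapshot(name): name is "side" or "top" or "wrist"; returns a dict with "pixels" (384x512x3 uint8, blue, green, red), "fx", "fy", "cx", "cy" (pixels), "position" and "rotation" of the camera in the world; the wrist camera has in their place "hand_eye" (4x4, takes a point from camera to tool coordinates, whose origin is the TCP and whose axes are the tool frame's). Camera axes: x right, y up, looking along -z (the intrinsics and any distortion apply to the point x, -y, -z); pixel columns grow to the right and rows downward; lengths in m; the calibration is good to about 2 mm. A picture is of the moment at which its call begins: read the wrist's pose just before it. There is no depth.
- r.sign_off(): hands the job in, once; it reports no verdict.
The state is a dict: "clock": time; "joints": joint angles; "qd": joint speeds; "joint_torque": joint torques, N m; "eef_pos": TCP position; "orientation": TCP orientation; "contact_force": force on the tool from outside, world axes, zero at the start; "wrist_torque": the same for the moment, N m; "grip_width": finger opening in m.
Only numpy, scipy, OpenCV 4.12 (cv2) and the standard library are available. Lean on these libraries where they do the work, as an engineer would, in place of code of your own. Each camera call takes 0.05 s, during which the arm holds its last target. There are 200 camera calls.

## Working session

There is one attempt and no reset: what is moved stays moved. The work goes in short steps, Python scripts to look and compute and a tool call to move; the robot and the scene stay as the last step left them, time stands still between calls to the robot, and variables do not carry over. Pictures are saved under pics/ and viewed, about 8 in all and at most 12, crops included, and the job is handed in when it is done.

Besides the shell and the picture viewer there is one more tool, called after "Emit:" as name(argument=value, ...) on one line, values as JSON. step_arm: Moves the arm, as the interface text tells. Its arguments: {"type":"object","properties":{"deltas":{"type":"array","items":{"type":"object","properties":{"rotation":{"type":"array","items":{"type":"number"}},"slide":{"type":"array","items":{"type":"number"}},"fingers":{"type":"number"}}}},"grip_force":{"type":"number"}},"required":["deltas"]}

```bash
mkdir -p pics; cat > h.py <<'E'
from workcell import r, snapshot
import numpy as np, cv2
from scipy.spatial.transform import Rotation as R
def save(name,fn):
    s=snapshot(name); cv2.imwrite('pics/'+fn,s['pixels']); return s
def obs():
    o=r.get_obs()
    for k in ['clock','eef_pos','orientation','contact_force','wrist_torque','grip_width','joints']: print(k,np.round(o[k],4))
    return o
E
python3 - <<'E'
from h import *
import pickle
obs()
for n in ['side','top']:
    s=save(n,n+'0.png'); pickle.dump(s,open(n+'.pkl','wb'))
    print({k:v for k,v in s.items() if k!='pixels'})
E
```

```text
clock 0.0
eef_pos [ 0.1736 -0.548   0.3033]
orientation [ 8.069e-01 -5.907e-01 -4.000e-04 -4.000e-04]
contact_force [0.6291 0.2645 0.29  ]
wrist_torque [0.0301 0.0255 0.0284]
grip_width 0.0857
joints [-1.398   0.151   1.438   0.      1.5538 -0.134 ]
{'fx': 499.6190695283014, 'fy': 499.6190695283014, 'cx': 261.6961229404526, 'cy': 196.8153104738367, 'position': array([ 0.32575528, -0.4458154 ,  0.63851223]), 'rotation': array([ 0.44671187, -0.05664451, -0.13099629,  0.88322131])}
{'fx': 389.91932086729275, 'fy': 389.91932086729275, 'cx': 261.4090451158446, 'cy': 189.74931455737112, 'position': array([0.36004876, 0.22151362, 0.94153648]), 'rotation': array([-0.0526061 ,  0.05727844,  0.70667745, -0.70324872])}
```

View pics/side0.png

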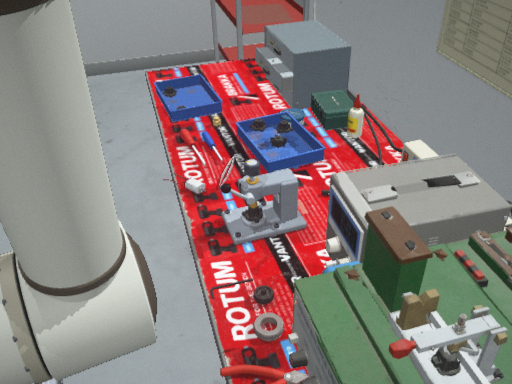

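View pics/top0.png

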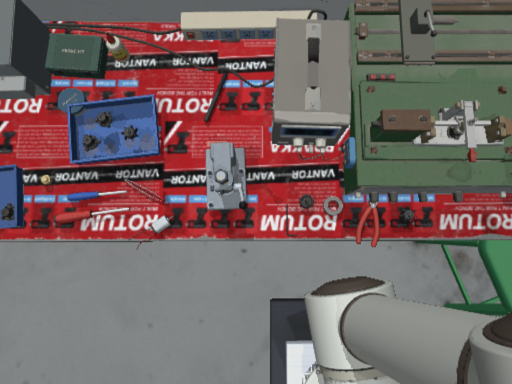

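The side view shows the stand at about (265,205) and the spare rotor and gauge at about (265,295) and (268,325). The top view shows the stand at about (225,178). Next I enlarge both.

```bash
python3 - <<'E'
import cv2,numpy as np
a=cv2.imread('pics/side0.png')[150:250,210:320]; b=cv2.imread('pics/top0.png')[130:220,190:260]
cv2.imwrite('pics/c1.png',np.hstack([cv2.resize(a,(440,400),interpolation=2),cv2.resize(b,(350,450),interpolation=2)[:400]]))
E
```

```text
(no output)
```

View pics/c1.png

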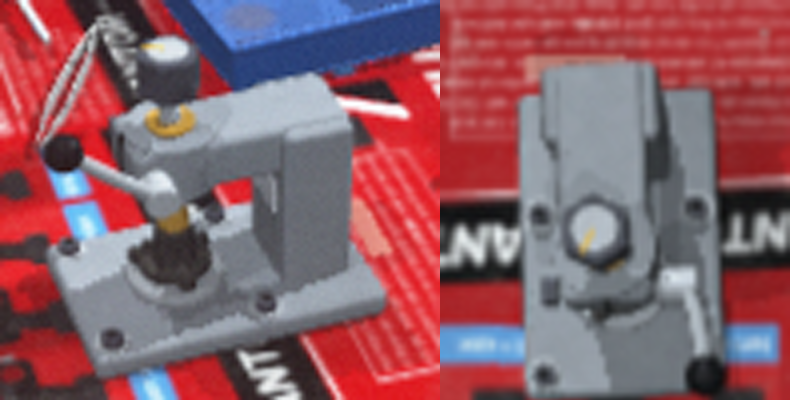

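The crops show the head top at side px (252,162.5) and top px (222,176). The black knob is at side (225.5,188) and top (243,205). The base corners can be read too.

```bash
cat >> h.py <<'E'
import pickle
def ray(s,u,v):
    d=np.array([(u-s['cx'])/s['fx'],-(v-s['cy'])/s['fy'],-1.]); d=R.from_quat(s['rotation']).apply(d)
    return s['position'],d/np.linalg.norm(d)
def tri(a,b):
    A=0;B=0
    for p,d in (a,b):
        M=np.eye(3)-np.outer(d,d);A=A+M;B=B+M@p
    return np.linalg.solve(A,B)
def atz(a,z): p,d=a; return p+d*(z-p[2])/d[2]
E
python3 - <<'E'
from h import *
S=pickle.load(open('side.pkl','rb'));T=pickle.load(open('top.pkl','rb'))
print('head',tri(ray(S,252,162.5),ray(T,222,176)), atz(ray(T,222,176),.146))
k=tri(ray(S,225.5,188),ray(T,243,205)); print('knob',k)
# base corners in crop: back left, back right, front right, front left (top)
for x,y in [(520,92),(716,88),(722,398),(524,398)]: print(atz(ray(T,(x-440)/5+190,y/5+130),.014))
# hood line: yellow from centre to tip
for x,y in [(600,230),(584,252)]: print(atz(ray(T,(x-440)/5+190,y/5+130),.146))
E
```

```text
head [0.51525507 0.2970039  0.14933186] [0.51403826 0.29754125 0.146     ]
knob [0.45576397 0.25419341 0.13472741]
[0.60848164 0.34998249 0.014     ]
[0.61014465 0.25410908 0.014     ]
[0.45766476 0.25107741 0.014     ]
[0.45810842 0.34557117 0.014     ]
[0.51403826 0.29754125 0.146     ]
[0.50478745 0.30407065 0.146     ]
```

```bash
cat >> h.py <<'E'
def to(pos,yaw,o=None):
    "tool-down pose -> slide mm / rotation deg from the present pose"
    o=o or r.get_obs(); q=R.from_quat(o['orientation']); y=np.radians(yaw)
    x=np.array([np.cos(y),np.sin(y),0]); z=np.array([0,0,-1.]); t=R.from_matrix(np.c_[x,np.cross(z,x),z])
    print('slide',np.round(q.inv().apply(np.array(pos)-o['eef_pos'])*1000,1),'rot',np.round((q.inv()*t).as_rotvec(degrees=True),2))
E
python3 - <<'E'
from h import *
to([.36,-.05,.40],30)
s=snapshot('wrist'); print(s['hand_eye'],s['fx'],s['cx'],s['cy'],s.keys())
E
```

```text
slide [-418.6 -328.1  -96.1] rot [-6.0000e-02  4.0000e-02 -1.0242e+02]
[[ 9.99999983e-01 -1.64149377e-04 -8.06344659e-05  2.26419038e-04]
 [-1.80568784e-04 -9.56136418e-01 -2.92921692e-01 -7.35350289e-02]
 [-2.90146363e-05  2.92921701e-01 -9.56136432e-01 -7.16714160e-02]
 [ 0.00000000e+00  0.00000000e+00  0.00000000e+00  1.00000000e+00]] 319.74400786279534 250.6234539662121 189.80734948954918 dict_keys(['pixels', 'fx', 'fy', 'cx', 'cy', 'hand_eye'])
```

Emit:
step_arm(deltas=[{"rotation":[0,0,-8],"slide":[-30,-23,-40],"fingers":1},{"rotation":[0,0,-102.4],"slide":[-418.6,-328.1,-96],"fingers":0.65},{"rotation":[0,0,-102.4],"slide":[-418.6,-328.1,-96],"fingers":0.65},{"rotation":[0,0,-102.4],"slide":[-418.6,-328.1,-96],"fingers":0.65},{"rotation":[0,0,-102.4],"slide":[-418.6,-328.1,-96],"fingers":0.65},{"rotation":[0,0,-102.4],"slide":[-418.6,-328.1,-96],"fingers":0.65},{"rotation":[0,0,-102.4],"slide":[-418.6,-328.1,-96],"fingers":0.65},{"rotation":[0,0,-102.4],"slide":[-418.6,-328.1,-96],"fingers":0.65},{"rotation":[0,0,-102.4],"slide":[-418.6,-328.1,-96],"fingers":0.65},{"rotation":[0,0,-102.4],"slide":[-418.6,-328.1,-96],"fingers":0.65},{"rotation":[0,0,-102.4],"slide":[-418.6,-328.1,-96],"fingers":0.65},{"rotation":[0,0,-102.4],"slide":[-418.6,-328.1,-96],"fingers":0.65},{"rotation":[0,0,-102.4],"slide":[-418.6,-328.1,-96],"fingers":0.65},{"rotation":[0,0,-102.4],"slide":[-418.6,-328.1,-96],"fingers":0.65},{"rotation":[0,0,-102.4],"slide":[-418.6,-328.1,-96],"fingers":0.65},{"rotation":[0,0,-102.4],"slide":[-418.6,-328.1,-96],"fingers":0.65},{"rotation":[0,0,-102.4],"slide":[-418.6,-328.1,-96],"fingers":0.65},{"rotation":[0,0,-102.4],"slide":[-418.6,-328.1,-96],"fingers":0.65}])

```text
clock: 1.65
eef_pos: [0.3599, -0.0504, 0.3997]
orientation: [0.966, 0.257, -0.0, -0.0]
contact_force: [-0.4, 0.1, -0.5]
grip_width: 0.0555
```

```bash
python3 - <<'E'
from h import *
obs(); to([.5145,.298,.28],147)
E
```

```text
clock 1.65
eef_pos [ 0.3599 -0.0504  0.3997]
orientation [ 9.664e-01  2.570e-01 -1.000e-04 -5.000e-04]
contact_force [-0.3988  0.1221 -0.4598]
wrist_torque [ 0.0141 -0.0565 -0.002 ]
grip_width 0.0555
joints [-3.5260e-01 -3.1500e-01  1.6763e+00  7.0000e-04  1.7810e+00 -8.7240e-01]
slide [ 307.3 -225.4  120. ] rot [-3.0000e-02 -6.0000e-02 -1.1721e+02]
```

Emit:
step_arm(deltas=[{"rotation":[0,0,-117.2],"slide":[307,-225,120],"fingers":0.65},{"rotation":[0,0,-117.2],"slide":[307,-225,120],"fingers":0.65},{"rotation":[0,0,-117.2],"slide":[307,-225,120],"fingers":0.65},{"rotation":[0,0,-117.2],"slide":[307,-225,120],"fingers":0.65},{"rotation":[0,0,-117.2],"slide":[307,-225,120],"fingers":0.65},{"rotation":[0,0,-117.2],"slide":[307,-225,120],"fingers":0.65},{"rotation":[0,0,-117.2],"slide":[307,-225,120],"fingers":0.65},{"rotation":[0,0,-117.2],"slide":[307,-225,120],"fingers":0.65},{"rotation":[0,0,-117.2],"slide":[307,-225,120],"fingers":0.65},{"rotation":[0,0,-117.2],"slide":[307,-225,120],"fingers":0.65},{"rotation":[0,0,-117.2],"slide":[307,-225,120],"fingers":0.65},{"rotation":[0,0,-117.2],"slide":[307,-225,120],"fingers":0.65},{"rotation":[0,0,-117.2],"slide":[307,-225,120],"fingers":0.65},{"rotation":[0,0,-117.2],"slide":[307,-225,120],"fingers":0.65},{"rotation":[0,0,-117.2],"slide":[307,-225,120],"fingers":0.65},{"rotation":[0,0,-117.2],"slide":[307,-225,120],"fingers":0.65},{"rotation":[0,0,-117.2],"slide":[307,-225,120],"fingers":0.65},{"rotation":[0,0,-117.2],"slide":[307,-225,120],"fingers":0.65},{"rotation":[0,0,-117.2],"slide":[307,-225,120],"fingers":0.65},{"rotation":[0,0,-117.2],"slide":[307,-225,120],"fingers":0.65}])

```text
clock: 3.32
eef_pos: [0.5147, 0.297, 0.2798]
orientation: [0.286, 0.958, 0.0, -0.0]
contact_force: [-0.5, 0.3, -0.1]
grip_width: 0.0562
```

```bash
python3 - <<'E'
from h import *
obs(); s=save('wrist','w1.png'); o=obs()
pickle.dump((s,o),open('w1.pkl','wb'))
E
```

```text
clock 3.3167
eef_pos [0.5147 0.297  0.2798]
orientation [ 2.859e-01  9.583e-01  3.000e-04 -4.000e-04]
contact_force [-0.532   0.3143 -0.149 ]
wrist_torque [-0.0095 -0.0528  0.0131]
grip_width 0.0562
joints [ 3.9330e-01  1.9950e-01  1.4286e+00  1.0000e-03  1.5138e+00 -2.1684e+00]
clock 3.3667
eef_pos [0.5147 0.2971 0.2799]
orientation [ 2.855e-01  9.584e-01  3.000e-04 -4.000e-04]
contact_force [ 0.7724  0.4427 -0.2166]
wrist_torque [0.0051 0.0425 0.0249]
grip_width 0.0554
joints [ 3.9360e-01  1.9950e-01  1.4286e+00  1.0000e-03  1.5138e+00 -2.1690e+00]
```

View pics/w1.png

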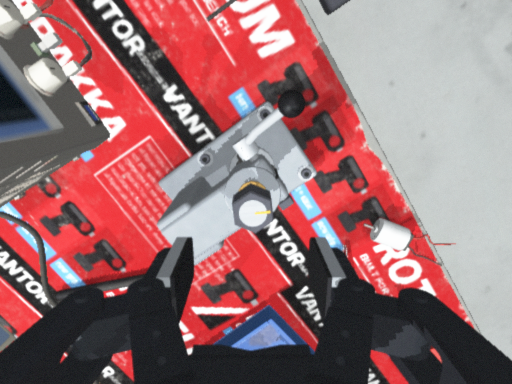

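The wrist view shows the head at about (253,212), with its yellow line pointing right. I enlarge it to get the hex orientation.

```bash
python3 - <<'E'
import cv2
a=cv2.imread('pics/w1.png')[165:240,215:315]
cv2.imwrite('pics/c2.png',cv2.resize(a,(800,600),interpolation=cv2.INTER_CUBIC))
E
```

```text
(no output)
```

View pics/c2.png

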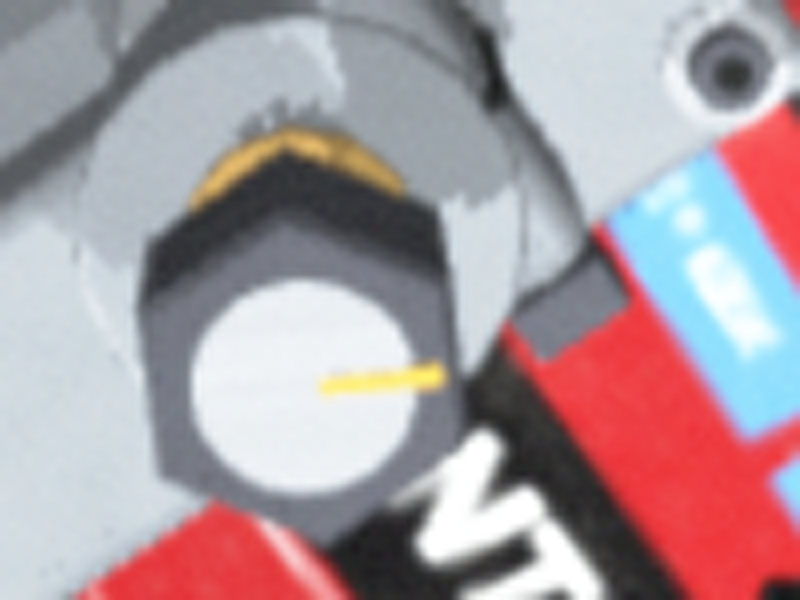

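```bash
python3 - <<'E'
from h import *
s,o=pickle.load(open('w1.pkl','rb'))
q=R.from_quat(o['orientation']);H=s['hand_eye']
def ry(u,v):
    d=H[:3,:3]@np.array([(u-s['cx'])/s['fx'],-(v-s['cy'])/s['fy'],-1.])
    return q.apply(H[:3,3])+o['eef_pos'],q.apply(d)
f=lambda x,y,z:atz(ry(215+x/8,165+y/8),z)
for z in(.1465,.1435):
    c=f(303,387,z);a=f(320,387,z);b=f(443,376,z);print(z,c,np.degrees(np.arctan2(*(b-c)[1::-1])),np.degrees(np.arctan2(*(b-a)[1::-1])))
    # right and left flat edges of top
    for p,qq in [((445,275),(467,405)),((138,305),(160,475)),((138,305),(300,215)),((160,475),(320,540))]:
        d=f(*qq,z)-f(*p,z); print('edge',np.degrees(np.arctan2(d[1],d[0]))%60)
T=pickle.load(open('top.pkl','rb'));S=pickle.load(open('side.pkl','rb'))
print('tri wrist+top',tri(ry(252.9,213.4),ray(T,222,176)),tri(ry(252.9,213.4),ray(S,252,162.5)))
E
```

```text
0.1465 [0.514914   0.30170762 0.1465    ] 151.62762708087976 152.28972937870307
edge 6.9591641227682
edge 2.8331174666358265
edge 57.067831683239376
edge 2.9469990160820885
0.1435 [0.51553499 0.30270189 0.1435    ] 151.6276270808799 152.28972937870284
edge 6.959164122768456
edge 2.8331174666359047
edge 57.06783168323952
edge 2.9469990160818043
tri wrist+top [0.52200355 0.3076128  0.10863696] [0.51781859 0.3048111  0.14182514]
```

```bash
python3 - <<'E'
from h import *
to([.5148,.300,.228],152)
E
```

```text
slide [ 1.4  2.5 51.9] rot [ 0.03 -0.05 -5.18]
```

Emit:
step_arm(deltas=[{"rotation":[0,0,-5.2],"slide":[1.4,2.5,30],"fingers":0.65},{"rotation":[0,0,-5.2],"slide":[1.4,2.5,52],"fingers":0.65},{"rotation":[0,0,-5.2],"slide":[1.4,2.5,52],"fingers":0.65},{"rotation":[0,0,-5.2],"slide":[1.4,2.5,52],"fingers":0.65}])

```text
clock: 3.7
eef_pos: [0.5146, 0.2998, 0.2276]
orientation: [0.243, 0.97, -0.0, -0.001]
contact_force: [0.4, -0.5, 1.0]
grip_width: 0.0558
```

```bash
python3 - <<'E'
from h import *
o=obs(); s=save('wrist','w2.png'); pickle.dump((s,o),open('w2.pkl','wb'))
cv2.imwrite('pics/c3.png',cv2.resize(s['pixels'][150:330,130:370],(800,600),interpolation=cv2.INTER_CUBIC))
E
```

```text
clock 3.7
eef_pos [0.5146 0.2998 0.2276]
orientation [ 2.427e-01  9.701e-01 -2.000e-04 -1.100e-03]
contact_force [ 0.3911 -0.5088  1.0428]
wrist_torque [ 0.0091  0.0485 -0.0367]
grip_width 0.0558
joints [ 3.9780e-01  2.3010e-01  1.4986e+00  1.0000e-03  1.4149e+00 -2.2538e+00]
```

View pics/c3.png

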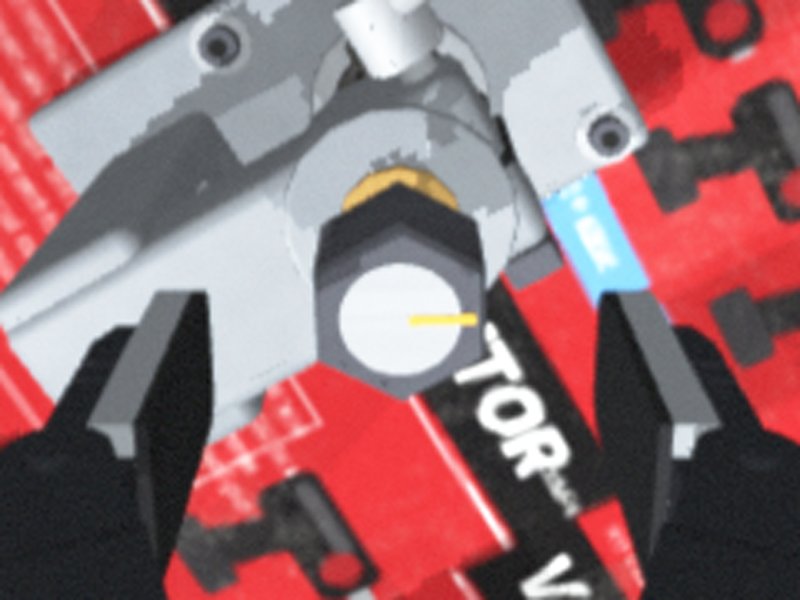

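The head is centred between the fingers and aligned with them. The disc centre is at wrist px (249.7,245.5).

```bash
python3 - <<'E'
from h import *
s,o=pickle.load(open('w2.pkl','rb'))
H=s['hand_eye'];q=R.from_quat(o['orientation'])
d=H[:3,:3]@np.array([(249.7-s['cx'])/s['fx'],-(245.5-s['cy'])/s['fy'],-1.])
c=atz((q.apply(H[:3,3])+o['eef_pos'],q.apply(d)),.1467);print(c, 'tool',q.inv().apply(c-o['eef_pos'])*1e3)
# project tip corners: tool pts
for p in [(0,0,.073),(.0275,-.011,.065),(.0275,-.011,.07),(.0275,.011,.07)]:
    x=H[:3,:3].T@(np.array(p)-H[:3,3]); u=s['cx']+s['fx']*x[0]/-x[2]; v=s['cy']+s['fy']*-x[1]/-x[2]; print(p,(u-130)*3.333,(v-150)*3.333)
to([c[0],c[1],.1997],152,o)
E
```

```text
[0.51499458 0.30137275 0.1467    ] tool [ 0.2452515   1.61038096 80.86248393]
(0, 0, 0.073) 397.1568971943 332.65534053081063
(0.0275, -0.011, 0.065) 592.5133969058718 289.16994304667725
(0.0275, -0.011, 0.07) 586.6385341379098 274.19189390721647
(0.0275, 0.011, 0.07) 579.1960233251351 407.71210795109204
slide [ 0.4  1.6 27.9] rot [-0.05 -0.12 -0.09]
```

Emit:
step_arm(deltas=[{"rotation":[0,0,0],"slide":[0.3,1.4,15],"fingers":0.65},{"rotation":[0,0,0],"slide":[0.3,1.4,28],"fingers":0.65},{"rotation":[0,0,0],"slide":[0.3,1.4,28],"fingers":0.65},{"rotation":[0,0,0],"slide":[0.3,1.4,28],"fingers":0.2},{"rotation":[0,0,0],"slide":[0.3,1.4,28],"fingers":0.2},{"rotation":[0,0,0],"slide":[0.3,1.4,28],"fingers":0.2},{"rotation":[0,0,0],"slide":[0.3,1.4,28],"fingers":0.2},{"rotation":[0,0,0],"slide":[0.3,1.4,28],"fingers":0.2}], grip_force=40)

```text
clock: 4.42
eef_pos: [0.5159, 0.3016, 0.2027]
orientation: [0.243, 0.97, 0.001, 0.001]
contact_force: [-1.0, -0.6, 6.9]
grip_width: 0.0261
```

```bash
python3 - <<'E'
from h import *
o=obs()
E
```

```text
clock 4.4167
eef_pos [0.5159 0.3016 0.2027]
orientation [2.426e-01 9.701e-01 1.200e-03 8.000e-04]
contact_force [-1.032  -0.6457  6.8661]
wrist_torque [-0.0695  0.0839 -0.021 ]
grip_width 0.0261
joints [ 3.9970e-01  2.4840e-01  1.5279e+00  1.0000e-03  1.3626e+00 -2.2519e+00]
```

Emit:
step_arm(deltas=[{"rotation":[0,0,5],"slide":[0,0,0.2],"fingers":0.2},{"rotation":[0,0,10],"slide":[0,0,0.4],"fingers":0.2},{"rotation":[0,0,15],"slide":[0,0,0.7],"fingers":0.2},{"rotation":[0,0,20],"slide":[0,0,0.9],"fingers":0.2},{"rotation":[0,0,25],"slide":[0,0,1.1],"fingers":0.2},{"rotation":[0,0,30],"slide":[0,0,1.3],"fingers":0.2},{"rotation":[0,0,35],"slide":[0,0,1.6],"fingers":0.2},{"rotation":[0,0,40],"slide":[0,0,1.8],"fingers":0.2},{"rotation":[0,0,40],"slide":[0,0,1.8],"fingers":0.2}])

```text
clock: 5.17
eef_pos: [0.5161, 0.3013, 0.2011]
orientation: [0.562, 0.827, 0.001, 0.001]
contact_force: [1.2, -2.6, -8.2]
grip_width: 0.0259
```

```bash
cat >> h.py <<'E'
def st():
    o=r.get_obs(); q=R.from_quat(o['orientation']); x=q.apply([1,0,0])
    print('t %.2f yaw %.2f q6 %.3f'%(o['clock'],np.degrees(np.arctan2(x[1],x[0])),o['joints'][5]),'pos',np.round(np.array(o['eef_pos'])*1e3,2),'F',np.round(o['contact_force'],2),'M',np.round(o['wrist_torque'],3),'w',round(o['grip_width'],4),'tau6',round(o['joint_torque'][5],3), 'tilt',np.round(q.apply([0,0,1])[:2],4))
E
python3 -c "from h import *; st()"
```

```text
t 5.17 yaw 111.64 q6 -1.549 pos [516.06 301.34 201.11] F [ 1.19 -2.59 -8.25] M [-0.575 -0.328 -0.084] w 0.0259 tau6 3.136 tilt [0.0022 0.0014]
```

```bash
cat >> h.py <<'E'
def av(n=4):
    F=[];M=[];t=[]
    for i in range(n):
        snapshot('wrist'); o=r.get_obs(); F.append(o['contact_force']);M.append(o['wrist_torque']);t.append(o['joint_torque'][5])
    st(); print('avF',np.round(np.mean(F,0),2),'avM',np.round(np.mean(M,0),4),'sdMz %.3f tau6 %.3f sd %.3f'%(np.std(M,0)[2],np.mean(t),np.std(t)))
E
python3 -c "from h import *; av(8)"
```

```text
t 5.57 yaw 111.97 q6 -1.555 pos [516.05 301.51 201.12] F [ 1.33 -4.55 -4.36] M [-1.11  -0.375  0.047] w 0.026 tau6 -0.042 tilt [0.0025 0.0018]
avF [ 1.6  -3.83 -5.73] avM [-0.9011 -0.369  -0.027 ] sdMz 0.042 tau6 0.364 sd 0.736
```

Emit:
step_arm(deltas=[{"rotation":[0,0,5],"slide":[0,0,0.5],"fingers":0.2},{"rotation":[0,0,10],"slide":[0,0,0.8],"fingers":0.2},{"rotation":[0,0,15],"slide":[0,0,1.0],"fingers":0.2},{"rotation":[0,0,20],"slide":[0,0,1.2],"fingers":0.2},{"rotation":[0,0,25],"slide":[0,0,1.4],"fingers":0.2},{"rotation":[0,0,25],"slide":[0,0,1.4],"fingers":0.2}])

```text
clock: 6.07
eef_pos: [0.5161, 0.3013, 0.2]
orientation: [0.727, 0.686, 0.001, 0.0]
contact_force: [1.0, -6.7, -2.0]
grip_width: 0.026
```

```bash
python3 -c "from h import *; av(8)"
```

```text
t 6.47 yaw 87.01 q6 -1.119 pos [516.08 301.3  199.97] F [ 0.55 -5.   -2.34] M [-1.349 -0.04  -0.086] w 0.0257 tau6 -0.056 tilt [0.0026 0.0013]
avF [ 0.69 -5.92 -2.75] avM [-1.3664 -0.0878 -0.0706] sdMz 0.025 tau6 0.235 sd 0.541
```

Emit:
step_arm(deltas=[{"rotation":[0,0,4],"slide":[0,0,0.3],"fingers":0.2},{"rotation":[0,0,8],"slide":[0,0,0.5],"fingers":0.2},{"rotation":[0,0,8],"slide":[0,0,0.5],"fingers":0.2}])

```text
clock: 6.72
eef_pos: [0.516, 0.3012, 0.1996]
orientation: [0.773, 0.635, 0.001, 0.0]
contact_force: [0.9, -4.8, -4.6]
grip_width: 0.026
```

```bash
python3 -c "from h import *; av(4)"
```

```text
t 6.92 yaw 79.08 q6 -0.981 pos [516.02 301.18 199.63] F [ 0.75 -4.34 -3.51] M [-1.174 -0.039 -0.05 ] w 0.0258 tau6 -0.03 tilt [0.0025 0.0011]
avF [ 0.51 -4.77 -3.7 ] avM [-1.1571 -0.0223 -0.0577] sdMz 0.013 tau6 0.421 sd 0.531
```

Emit:
step_arm(deltas=[{"rotation":[0,0,4],"slide":[0,0,0.3],"fingers":0.2},{"rotation":[0,0,8],"slide":[0,0,0.5],"fingers":0.2},{"rotation":[0,0,8],"slide":[0,0,0.5],"fingers":0.2}])

```text
clock: 7.17
eef_pos: [0.516, 0.3011, 0.1993]
orientation: [0.814, 0.58, 0.001, 0.0]
contact_force: [-0.2, -5.4, -2.8]
grip_width: 0.0259
```

```bash
python3 -c "from h import *; av(4)"
```

```text
t 7.37 yaw 71.29 q6 -0.845 pos [515.99 301.14 199.28] F [ 0.47 -5.32 -2.83] M [-1.15   0.094 -0.02 ] w 0.0261 tau6 -0.016 tilt [0.0025 0.001 ]
avF [ 0.   -4.95 -2.57] avM [-1.1968  0.0831 -0.0446] sdMz 0.015 tau6 0.541 sd 0.646
```

Emit:
step_arm(deltas=[{"rotation":[0,0,4],"slide":[0,0,0.3],"fingers":0.2},{"rotation":[0,0,8],"slide":[0,0,0.5],"fingers":0.2},{"rotation":[0,0,8],"slide":[0,0,0.5],"fingers":0.2}])

```text
clock: 7.62
eef_pos: [0.5159, 0.3011, 0.1989]
orientation: [0.852, 0.524, 0.001, 0.0]
contact_force: [-1.3, -5.6, -2.0]
grip_width: 0.026
```

```bash
python3 -c "from h import *; av(4)"
```

```text
t 7.82 yaw 63.49 q6 -0.709 pos [515.94 301.06 198.91] F [ 0.   -4.97 -2.43] M [-1.199  0.116 -0.074] w 0.0258 tau6 -0.072 tilt [0.0023 0.0008]
avF [-0.18 -5.08 -2.69] avM [-1.1723  0.1313 -0.0568] sdMz 0.026 tau6 0.413 sd 0.505
```

Emit:
step_arm(deltas=[{"rotation":[0,0,4],"slide":[0,0,0.3],"fingers":0.2},{"rotation":[0,0,8],"slide":[0,0,0.5],"fingers":0.2},{"rotation":[0,0,8],"slide":[0,0,0.5],"fingers":0.2}])

```text
clock: 8.07
eef_pos: [0.5159, 0.301, 0.1986]
orientation: [0.885, 0.465, 0.001, 0.0]
contact_force: [0.1, -4.1, -3.1]
grip_width: 0.0257
```

```bash
python3 -c "from h import *; av(4)"
```

```text
t 8.27 yaw 55.67 q6 -0.572 pos [515.9  301.02 198.59] F [-0.43 -4.84 -1.97] M [-1.153  0.22  -0.035] w 0.0259 tau6 -0.033 tilt [0.0023 0.0008]
avF [-0.78 -4.94 -2.32] avM [-1.1532  0.1698 -0.0496] sdMz 0.031 tau6 0.408 sd 0.549
```

Emit:
step_arm(deltas=[{"rotation":[0,0,4],"slide":[0,0,0.3],"fingers":0.2},{"rotation":[0,0,8],"slide":[0,0,0.5],"fingers":0.2},{"rotation":[0,0,8],"slide":[0,0,0.5],"fingers":0.2}])

```text
clock: 8.52
eef_pos: [0.5158, 0.301, 0.1982]
orientation: [0.915, 0.403, 0.001, 0.0]
contact_force: [-0.4, -4.6, -1.4]
grip_width: 0.0262
```

```bash
python3 -c "from h import *; av(4)"
```

```text
t 8.72 yaw 47.85 q6 -0.436 pos [515.83 300.97 198.23] F [-0.43 -4.87 -2.38] M [-1.061  0.188 -0.075] w 0.0262 tau6 -0.028 tilt [0.0021 0.0007]
avF [-0.56 -4.88 -2.23] avM [-1.093   0.2346 -0.0584] sdMz 0.023 tau6 0.404 sd 0.507
```

Emit:
step_arm(deltas=[{"rotation":[0,0,4],"slide":[0,0,0.3],"fingers":0.2},{"rotation":[0,0,8],"slide":[0,0,0.5],"fingers":0.2},{"rotation":[0,0,8],"slide":[0,0,0.5],"fingers":0.2}])

```text
clock: 8.97
eef_pos: [0.5158, 0.301, 0.1979]
orientation: [0.94, 0.34, 0.001, 0.0]
contact_force: [-1.1, -5.1, -1.4]
grip_width: 0.0258
```

```bash
python3 -c "from h import *; av(4)"
```

```text
t 9.17 yaw 40.12 q6 -0.301 pos [515.77 301.   197.9 ] F [-0.84 -5.06 -1.33] M [-1.113  0.275 -0.053] w 0.026 tau6 -0.025 tilt [0.0021 0.0007]
avF [-0.71 -5.04 -1.68] avM [-1.1152  0.2873 -0.0529] sdMz 0.020 tau6 0.472 sd 0.582
```

Emit:
step_arm(deltas=[{"rotation":[0,0,4],"slide":[0,0,0.3],"fingers":0.2},{"rotation":[0,0,8],"slide":[0,0,0.5],"fingers":0.2},{"rotation":[0,0,8],"slide":[0,0,0.5],"fingers":0.2}])

```text
clock: 9.42
eef_pos: [0.5157, 0.301, 0.1976]
orientation: [0.961, 0.277, 0.001, -0.0]
contact_force: [-2.1, -4.5, -0.8]
grip_width: 0.026
```

```bash
python3 -c "from h import *; av(4)"
```

```text
t 9.62 yaw 32.39 q6 -0.166 pos [515.73 300.97 197.55] F [-0.44 -5.15 -0.56] M [-1.064  0.281 -0.043] w 0.0258 tau6 -0.017 tilt [0.002  0.0008]
avF [-1.07 -4.79 -1.12] avM [-1.0751  0.282  -0.037 ] sdMz 0.017 tau6 0.414 sd 0.506
```

Emit:
step_arm(deltas=[{"rotation":[0,0,4],"slide":[0,0,0.3],"fingers":0.2},{"rotation":[0,0,8],"slide":[0,0,0.5],"fingers":0.2},{"rotation":[0,0,8],"slide":[0,0,0.5],"fingers":0.2}])

```text
clock: 9.87
eef_pos: [0.5157, 0.301, 0.1974]
orientation: [0.977, 0.211, 0.001, -0.0]
contact_force: [-0.9, -4.7, 1.1]
grip_width: 0.0262
```

```bash
python3 -c "from h import *; av(4)"
```

```text
t 10.07 yaw 24.66 q6 -0.031 pos [515.7  301.   197.41] F [-2.02 -3.98  0.53] M [-1.105  0.422  0.07 ] w 0.0258 tau6 0.061 tilt [0.0022 0.0009]
avF [-1.58 -4.63  0.31] avM [-1.1062  0.4229  0.0686] sdMz 0.013 tau6 0.492 sd 0.507
```

Torque rose clearly in the last step. I go on with small steps.

Emit:
step_arm(deltas=[{"rotation":[0,0,1.5],"slide":[0,0,0.1],"fingers":0.2},{"rotation":[0,0,3],"slide":[0,0,0.1],"fingers":0.2},{"rotation":[0,0,3],"slide":[0,0,0.1],"fingers":0.2}])

```text
clock: 10.32
eef_pos: [0.5156, 0.301, 0.1974]
orientation: [0.982, 0.189, 0.001, -0.0]
contact_force: [-1.2, -5.5, -2.5]
grip_width: 0.026
```

```bash
python3 -c "from h import *; av(6)"
```

```text
t 10.62 yaw 21.88 q6 0.018 pos [515.6  301.   197.35] F [-1.49 -4.41 -1.62] M [-1.05   0.263  0.069] w 0.0261 tau6 0.086 tilt [0.0019 0.0008]
avF [-0.73 -4.65 -1.97] avM [-1.0446  0.2993  0.0707] sdMz 0.016 tau6 0.164 sd 0.138
```

Emit:
step_arm(deltas=[{"rotation":[0,0,1.5],"slide":[0,0,0.1],"fingers":0.2},{"rotation":[0,0,3],"slide":[0,0,0.2],"fingers":0.2},{"rotation":[0,0,3],"slide":[0,0,0.2],"fingers":0.2}])

```text
clock: 10.87
eef_pos: [0.5156, 0.301, 0.1973]
orientation: [0.986, 0.164, 0.001, -0.0]
contact_force: [-1.7, -6.1, -0.8]
grip_width: 0.0256
```

```bash
python3 -c "from h import *; av(6)"
```

```text
t 11.17 yaw 19.01 q6 0.067 pos [515.63 300.99 197.32] F [-1.48 -4.45 -0.79] M [-1.04   0.31   0.123] w 0.0258 tau6 0.097 tilt [0.0021 0.0009]
avF [-1.   -4.83 -1.19] avM [-1.0433  0.3127  0.1066] sdMz 0.036 tau6 0.209 sd 0.175
```

Emit:
step_arm(deltas=[{"rotation":[0,0,1.5],"slide":[0,0,0.1],"fingers":0.2},{"rotation":[0,0,3],"slide":[0,0,0.2],"fingers":0.2},{"rotation":[0,0,3],"slide":[0,0,0.2],"fingers":0.2}])

```text
clock: 11.42
eef_pos: [0.5156, 0.301, 0.1973]
orientation: [0.99, 0.14, 0.001, -0.0]
contact_force: [-0.9, -4.8, -1.0]
grip_width: 0.0258
```

```bash
python3 -c "from h import *; av(6)"
```

```text
t 11.72 yaw 16.15 q6 0.117 pos [515.58 301.02 197.27] F [-0.82 -5.08 -0.81] M [-1.019  0.293  0.184] w 0.0255 tau6 0.126 tilt [0.0021 0.0009]
avF [-0.92 -5.15 -1.18] avM [-1.0393  0.3118  0.1244] sdMz 0.030 tau6 0.239 sd 0.176
```

Emit:
step_arm(deltas=[{"rotation":[0,0,-4],"slide":[0,0,-0.2],"fingers":0.2},{"rotation":[0,0,-8],"slide":[0,0,-0.3],"fingers":0.2},{"rotation":[0,0,-8],"slide":[0,0,-0.3],"fingers":0.2}])

```text
clock: 11.97
eef_pos: [0.5156, 0.301, 0.1974]
orientation: [0.977, 0.212, 0.001, -0.0]
contact_force: [-0.1, -4.8, -5.4]
grip_width: 0.0259
```

```bash
python3 -c "from h import *; av(4)"
```

```text
t 12.17 yaw 24.07 q6 -0.021 pos [515.57 301.01 197.47] F [-0.19 -5.03 -5.6 ] M [-0.946  0.073  0.123] w 0.0254 tau6 0.106 tilt [0.002  0.0009]
avF [ 0.19 -4.82 -5.11] avM [-0.9821  0.0828  0.1585] sdMz 0.031 tau6 -0.541 sd 0.667
```

Emit:
step_arm(deltas=[{"rotation":[0,0,-4],"slide":[0,0,-0.2],"fingers":0.2},{"rotation":[0,0,-8],"slide":[0,0,-0.4],"fingers":0.2},{"rotation":[0,0,-8],"slide":[0,0,-0.4],"fingers":0.2}])

```text
clock: 12.42
eef_pos: [0.5156, 0.301, 0.1976]
orientation: [0.961, 0.277, 0.001, -0.0]
contact_force: [2.0, -4.6, -7.3]
grip_width: 0.026
```

```bash
python3 -c "from h import *; av(4)"
```

```text
t 12.62 yaw 31.93 q6 -0.158 pos [515.54 301.   197.67] F [ 1.82 -3.31 -8.91] M [-0.895 -0.219  0.102] w 0.0262 tau6 0.073 tilt [0.0018 0.0008]
avF [ 1.45 -4.05 -8.57] avM [-0.9165 -0.2018  0.0802] sdMz 0.020 tau6 -0.553 sd 0.663
```

Emit:
step_arm(deltas=[{"rotation":[0,0,-4],"slide":[0,0,-0.2],"fingers":0.2},{"rotation":[0,0,-8],"slide":[0,0,-0.4],"fingers":0.2},{"rotation":[0,0,-8],"slide":[0,0,-0.4],"fingers":0.2}])

```text
clock: 12.87
eef_pos: [0.5156, 0.301, 0.1979]
orientation: [0.94, 0.342, 0.001, -0.0]
contact_force: [2.3, -3.0, -8.0]
grip_width: 0.0259
```

```bash
python3 -c "from h import *; av(4)"
```

```text
t 13.07 yaw 39.77 q6 -0.295 pos [515.54 300.97 197.98] F [ 2.47 -2.94 -8.38] M [-0.842 -0.341  0.036] w 0.0259 tau6 0.069 tilt [0.0017 0.0007]
avF [ 2.01 -3.78 -9.16] avM [-0.8506 -0.318   0.0425] sdMz 0.029 tau6 -0.551 sd 0.660
```

Contact is released at a yaw of about 33.5°, so peak thrust was about 65 N. I back off to a yaw of about 88.5°, which is about 2.45 mm clear.

Emit:
step_arm(deltas=[{"rotation":[0,0,-6],"slide":[0,0,-0.3],"fingers":0.2},{"rotation":[0,0,-12],"slide":[0,0,-0.6],"fingers":0.2},{"rotation":[0,0,-18],"slide":[0,0,-0.9],"fingers":0.2},{"rotation":[0,0,-24],"slide":[0,0,-1.2],"fingers":0.2},{"rotation":[0,0,-30],"slide":[0,0,-1.5],"fingers":0.2},{"rotation":[0,0,-36],"slide":[0,0,-1.8],"fingers":0.2},{"rotation":[0,0,-42],"slide":[0,0,-2.1],"fingers":0.2},{"rotation":[0,0,-48.8],"slide":[0,0,-2.4],"fingers":0.2},{"rotation":[0,0,-48.8],"slide":[0,0,-2.4],"fingers":0.2},{"rotation":[0,0,-48.8],"slide":[0,0,-2.4],"fingers":0.2},{"rotation":[0,0,-48.8],"slide":[0,0,-2.4],"fingers":0.2},{"rotation":[0,0,-48.8],"slide":[0,0,-2.4],"fingers":0.2}])

```text
clock: 14.07
eef_pos: [0.5155, 0.301, 0.2002]
orientation: [0.717, 0.697, 0.001, 0.0]
contact_force: [4.9, -2.0, -14.2]
grip_width: 0.0255
```

```bash
python3 -c "from h import *; av(4)"
```

```text
t 14.27 yaw 88.50 q6 -1.145 pos [515.53 301.03 200.23] F [  4.15  -1.76 -14.7 ] M [-0.25  -0.832 -0.019] w 0.0259 tau6 0.037 tilt [0.0016 0.0008]
avF [  4.5   -1.29 -14.14] avM [-0.2932 -0.8192 -0.0342] sdMz 0.013 tau6 0.083 sd 0.035
```

Emit:
step_arm(deltas=[{"rotation":[0,0,0],"slide":[0,0,0.3],"fingers":0.2},{"rotation":[0,0,0],"slide":[0,0,0.3],"fingers":0.65},{"rotation":[0,0,0],"slide":[0,0,0.3],"fingers":0.65},{"rotation":[0,0,0],"slide":[0,0,0.3],"fingers":0.65},{"rotation":[0,0,0],"slide":[0,0,0.3],"fingers":0.65},{"rotation":[0,0,0],"slide":[0,0,-20],"fingers":0.65},{"rotation":[0,0,0],"slide":[0,0,-45],"fingers":0.65},{"rotation":[0,0,0],"slide":[0,0,-65],"fingers":0.65},{"rotation":[0,0,0],"slide":[0,0,-65],"fingers":0.3},{"rotation":[0,0,0],"slide":[0,0,-65],"fingers":0}])

```text
clock: 15.1
eef_pos: [0.5156, 0.3012, 0.2664]
orientation: [0.716, 0.698, 0.002, 0.001]
contact_force: [0.2, -0.3, 0.1]
grip_width: 0.0321
```

```bash
python3 - <<'E'
from h import *
st(); to([.456,.2565,.240],88.5)
cv2.imwrite('pics/c4.png',np.hstack([cv2.resize(save('side','s2.png')['pixels'][150:250,210:320],(440,400),interpolation=2),cv2.resize(save('wrist','w3.png')['pixels'][:,60:410],(350,384))[:400] if 0 else cv2.copyMakeBorder(snapshot('wrist')['pixels'][:,80:430],0,16,0,0,0)]))
E
```

```text
t 15.10 yaw 88.50 q6 -1.145 pos [515.63 301.16 266.44] F [ 0.21 -0.31  0.15] M [-0.038  0.001 -0.027] w 0.0321 tau6 0.0 tilt [0.0037 0.0019]
slide [-46.3 -58.5  26.1] rot [ 0.21 -0.11  0.  ]
```

View pics/c4.png

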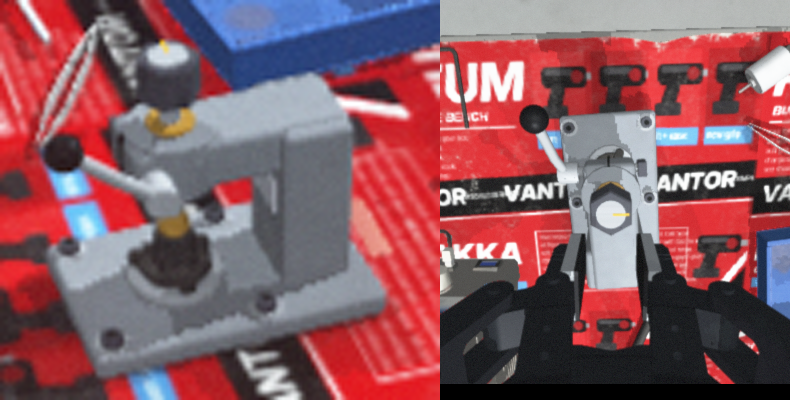

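The lever is still open, the head has been released with its line along tool x, and the rotor is standing. Next I go over the knob.

Emit:
step_arm(deltas=[{"rotation":[0,0,0],"slide":[-23,-29,5],"fingers":0},{"rotation":[0,0,0],"slide":[-46.3,-58.5,15],"fingers":0},{"rotation":[0,0,0],"slide":[-46.3,-58.5,24],"fingers":0},{"rotation":[0,0,0],"slide":[-46.3,-58.5,24],"fingers":0},{"rotation":[0,0,0],"slide":[-46.3,-58.5,24],"fingers":0}])

```text
clock: 15.62
eef_pos: [0.4556, 0.2562, 0.2402]
orientation: [0.716, 0.698, 0.0, -0.0]
contact_force: [0.7, -0.1, -0.2]
grip_width: 0.0005
```

```bash
python3 - <<'E'
from h import *
st()
for p in [(.4559,.2565,.217),(.446,.2563,.203),(.440,.2562,.188),(.4382,.2561,.172),(.4382,.2561,.167)]: to(p,88.5)
cv2.imwrite('pics/c5.png',np.hstack([cv2.resize(save('side','s3.png')['pixels'][130:250,200:320],(400,400),interpolation=2),cv2.resize(save('wrist','w4.png')['pixels'][100:300,160:360],(400,400),interpolation=2)]))
E
```

```text
t 15.62 yaw 88.49 q6 -1.180 pos [455.61 256.21 240.15] F [ 0.66 -0.09 -0.16] M [ 0.008 -0.016  0.067] w 0.0005 tau6 -0.033 tilt [0.0003 0.0005]
slide [ 0.3  0.3 23.2] rot [ 0.01 -0.03 -0.01]
slide [-0.2 -9.6 37.2] rot [ 0.01 -0.03 -0.01]
slide [ -0.4 -15.6  52.1] rot [ 0.01 -0.03 -0.01]
slide [ -0.6 -17.4  68.1] rot [ 0.01 -0.03 -0.01]
slide [ -0.6 -17.4  73.1] rot [ 0.01 -0.03 -0.01]
```

View pics/c5.png

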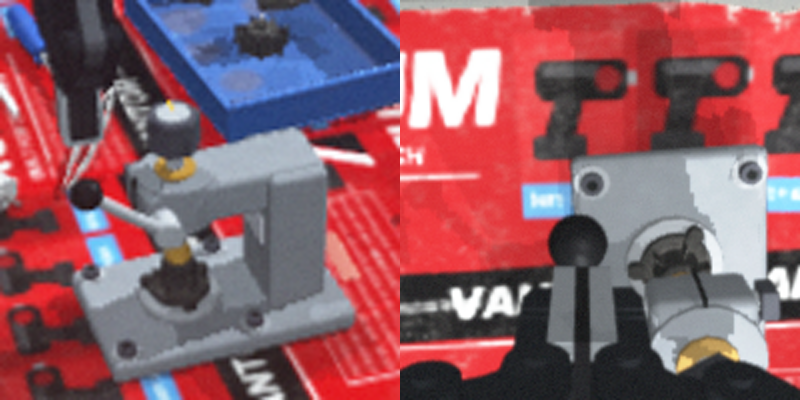

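The closed tips stand over the knob, so I press along its arc.

Emit:
step_arm(deltas=[{"rotation":[0,0,0],"slide":[0,-1,12],"fingers":0},{"rotation":[0,0,0],"slide":[0,-2,23],"fingers":0},{"rotation":[0,0,0],"slide":[-0.2,-6,30],"fingers":0},{"rotation":[0,0,0],"slide":[-0.2,-10,37],"fingers":0},{"rotation":[0,0,0],"slide":[-0.3,-13,45],"fingers":0},{"rotation":[0,0,0],"slide":[-0.4,-15.5,52],"fingers":0},{"rotation":[0,0,0],"slide":[-0.5,-17,60],"fingers":0},{"rotation":[0,0,0],"slide":[-0.6,-17.5,68],"fingers":0},{"rotation":[0,0,0],"slide":[-0.6,-17.5,68],"fingers":0}])

```text
clock: 16.47
eef_pos: [0.4385, 0.2564, 0.171]
orientation: [0.716, 0.698, -0.0, -0.0]
contact_force: [0.6, -0.1, 0.2]
grip_width: 0.0002
```

```bash
python3 -c "from h import *; av(2)"
```

```text
t 16.57 yaw 88.51 q6 -1.168 pos [438.94 256.5  172.37] F [ 0.31 -0.31 -0.47] M [ 0.007 -0.028  0.018] w -0.0002 tau6 0.004 tilt [0.0008 0.0006]
avF [-0.39 -0.12  0.15] avM [-0.0135 -0.0193  0.0121] sdMz 0.006 tau6 0.007 sd 0.003
```

Emit:
step_arm(deltas=[{"rotation":[0,0,0],"slide":[0,0,2],"fingers":0},{"rotation":[0,0,0],"slide":[0,0,3],"fingers":0},{"rotation":[0,0,0],"slide":[0,0,4],"fingers":0},{"rotation":[0,0,0],"slide":[0,0,4],"fingers":0}])

```text
clock: 16.9
eef_pos: [0.4394, 0.2566, 0.1696]
orientation: [0.716, 0.698, 0.001, 0.0]
contact_force: [-6.1, -2.0, 17.0]
grip_width: -0.0004
```

```bash
python3 -c "
from h import *; av(2)
cv2.imwrite('pics/c6.png',np.hstack([cv2.resize(save('side','s4.png')['pixels'][130:250,200:320],(400,400),interpolation=2),cv2.resize(save('wrist','w5.png')['pixels'][100:300,160:360],(400,400),interpolation=2)]))"
```

```text
t 17.00 yaw 88.50 q6 -1.168 pos [439.42 256.58 169.7 ] F [-4.18 -2.12 17.26] M [-0.432  0.853 -0.02 ] w 0.0002 tau6 -0.009 tilt [0.0025 0.0011]
avF [-4.42 -1.83 16.98] avM [-0.4747  0.8449 -0.0105] sdMz 0.010 tau6 -0.009 sd 0.000
```

View pics/c6.png

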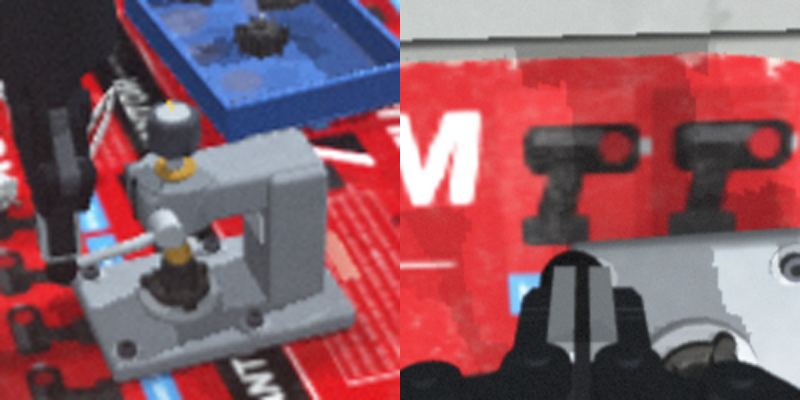

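The lever is level, and the 17 N reaction shows it is on its stop. I lift clear and check.

Emit:
step_arm(deltas=[{"rotation":[0,0,0],"slide":[0,0,-15],"fingers":0},{"rotation":[0,0,0],"slide":[0,-5,-50],"fingers":0},{"rotation":[0,0,0],"slide":[0,-10,-90],"fingers":0},{"rotation":[0,0,0],"slide":[0,-20,-120],"fingers":0},{"rotation":[0,0,0],"slide":[0,-20,-120],"fingers":0},{"rotation":[0,0,0],"slide":[0,-20,-120],"fingers":0}])

```text
clock: 17.6
eef_pos: [0.4193, 0.2572, 0.2915]
orientation: [0.716, 0.698, 0.003, 0.001]
contact_force: [0.7, -1.1, -0.3]
grip_width: -0.0001
```

```bash
python3 -c "
from h import *; st()
cv2.imwrite('pics/c7.png',np.hstack([cv2.resize(save('side','s5.png')['pixels'][150:350,200:320],(360,600),interpolation=2),cv2.resize(save('top','t5.png')['pixels'][140:240,190:260],(420,600),interpolation=2)]))"
```

```text
t 17.60 yaw 88.52 q6 -1.152 pos [419.32 257.18 291.47] F [ 0.66 -1.12 -0.3 ] M [-0.005 -0.019 -0.023] w -0.0001 tau6 0.08 tilt [0.006  0.0025]
```

View pics/c7.png

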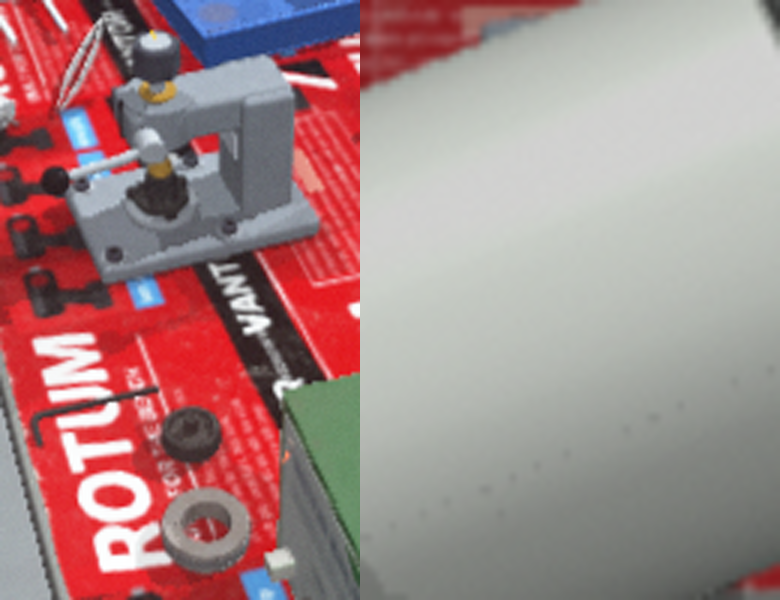

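The lever is down, the rotor is standing, and the loose parts are in place. I hand the job in.

```bash
python3 -c "from h import *; print(r.sign_off())"
```

```text
the job is handed in; nothing more can be done
None
```

I turned the screw in, backed it off, locked it with the lever and handed the job in at about 17.6 s of the 67 s allowed. No verdict was reported.

- **Pressing down:** I turned the screw clockwise about 136° in one grasp. The wrist torque rose once the rotor bottomed. I estimate the peak thrust at about 65 N, inferred from torque and angle rather than measured directly.
- **Backing off:** I turned back to about 55° past the point where contact was released (about 72° from full press). That is an estimated 2.4–2.5 mm of clearance, inside the 1.6–3.3 mm window. I then let go; the yellow line in the picture taken just afterwards still agreed with that setting.
- **Locking:** I pressed the lever down until it pushed back with 17 N, which I took to be its stop. The last side picture shows the lever level with nothing touching it.
- **Last checks:** The side picture shows the rotor standing under the screw, and the spare rotor, gauge and key on the bench, which nothing came near. The last top picture was blocked by the arm, so it confirmed nothing. I did not measure the foot clearance from a picture.
- **Disagreement:** The forward torque readings alone left the point of bottoming uncertain by about 10°. The back-off readings settled it at a tool yaw of about 33.5°.

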